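# Set up a slide projection bench on an optical rail

## Robot

A 6-joint arm with a two-finger parallel gripper is mounted at the origin on a cart in front of the work surface, level with it; the furniture and walls round the work are solid. World frame = base frame: x ahead of the robot, y to its left, z up, the work surface at z = 0. Lengths are in m, angles in rad, forces in N, time in s.
With the tool pointing down it reaches from about 0.225 to 0.875 m from the base axis. Payload 3.4 kg.
Tool frame: the origin (TCP) lies on the centre line of the jaws, within the pads' length; the fingertips stand 22 mm ahead of it and the grasp point (between the pads) lies 3 mm ahead of it; z points along the fingers, y is the line along which they close (so a half turn about z gives the same grasp; the last joint's range is limited). The gripper opens to 85 mm and grips with 20 to 120 N. Pads are 22 mm wide; open, the fingers measure 114 mm over their backs; the gripper's body (76 mm by 85 mm) begins 54 mm behind the grasp point. The pads swing forward as they close: fully open they stand 13 mm farther back than shut.
Start: joints at [-1.437, 0.276, 1.505, -0, 1.361, -0.121], TCP at [0.145, -0.556, 0.253] pointing down, gripper open.
Joint ranges: [-2.89, 2.89], [-0.75, 2.08], [0.22, 2.7], [-1.18, 4.32], [0.11, 2.71], [-2.7, 2.7]. Speed limits (rad/s): [2.57, 2.57, 3.14, 3.14, 3.14, 3.14].

## Interface

Orientations are given as a unit quaternion [w, x, y, z].
In Python, from rig import readout, optics, ticket gives the robot as it stands. The module is installed in compiled form; this text tells all that it offers.
- The arm moves only by the shell command python3 -m handwheel 'ROWS' [OPENING] [FORCE]. ROWS is rows parted by semicolons, their numbers by spaces, 1 to 5 of them, each of 4 numbers: dx, dy, dz in m, then a turn about the tool's z in rad; each row shifts and turns the commanded pose from where the row before left it, along the tool's axes as they then stand; what a row does not reach is not made up. A row lasts 1/12 s, in which the tool goes at most 0.0417 m and 0.125 rad, less where a joint would pass 70% of its speed; a pose out of reach is approached as far as the arm can. OPENING is the finger opening in m, set as the command begins (- or left out keeps the last). The fingers move at their own pace and stop on an object; FORCE is the grip in N (left out, the last holds). Time passes only in rows, so rows that do not move let the fingers close. It prints the time, the measured TCP pose, the force, the opening and the grip force at its end.
- readout.get_state(): the state, without advancing time (a new reading comes with each control period).
- optics.get_image(name): name is "side" or "top" or "wrist"; returns a dict with "img" (384x512x3 uint8, red, green, blue), "camera_matrix" (3x3 intrinsics, pixels), "k1" (the pictures are not rectified: a ray, as slopes to the right and down, at radius r is drawn at 1 + k1 r^2 times it, then the intrinsics apply), "T" (4x4, takes a point from camera to world coordinates); the wrist camera has in their place "hand_eye" (4x4, takes a point from camera to tool coordinates, whose origin is the TCP and whose axes are the flange's). Camera axes: x right, y down, z forward; pixel columns grow to the right and rows downward; lengths in m; the calibration is good to about 2 mm. A picture is of the moment at which its call begins: read the wrist's pose just before it. There is no depth.
- ticket.sign_off(): hands the job in; it is judged then, once.
The state is a dict: "clock": time; "qpos": joint angles; "qd": joint speeds; "effort": joint torques, N m; "position": TCP position; "ee_rot": TCP orientation; "contact_force": force on the tool from outside, world axes, zero at the start; "moment": the same for the moment, N m; "width": finger opening in m; "gripper_force": force on a finger pad.
Only numpy, scipy, OpenCV 4.12 (cv2) and the standard library are available. Lean on these libraries where they do the work, as an engineer would, in place of code of your own. Each camera call takes 0.05 s, during which the arm holds its last target. There are 200 camera calls.

## Task

Set up the slide projection on the optical rail in the order the light takes: next to the lamp the big condenser lens, close after it the slide holder with the grid, then the small barrel-shaped projection lens about midway between slide and screen, and the screen up against the end stop at the other end. Where parts stand close (lamp to condenser, condenser to slide, screen to stop) leave a gap of about a centimetre at most between their feet, and seat every foot fully down and square on the rail. Do not tip any optic over, and leave the log book, the loupe and the tape where they are.

Things in the scene. Friction and masses are not known exactly. Their poses are not given: they have to be found in the camera images.
- rail: Aluminium optical rail fixed on the table, 310 mm long along its y, base 60 mm wide and 5 thick, 22 mm high. Its ridge tapers from 36 mm wide below to 16 mm at the flat top; the saddles' channels (14 mm deep, mouth 35 mm, ceiling 19 mm wide) slide smoothly over it and centre themselves from about 6 mm off. Origin: centre of the underside, z up.
- lamp: Light source fixed on the rail 135 mm from its middle, at one end or the other: white frosted globe over black cooling fins on a black foot 36 mm long along the rail, its top 95 mm above the table. It shines all round. Origin: on the rail's centre line, at the middle of the foot's underside, 8 mm above the table; y along the rail.
- end_stop: Low black stop block with a round knob, fixed on the rail at the other end from the lamp, 135 mm from the rail's middle; 12 mm long along the rail, 50 mm wide. Origin: on the rail's centre line, under the middle of the block, 8 mm above the table; top of the knob 51 mm above the table; y along the rail.
- condenser: Condenser: bulging clear 40 mm lens in a black square plate 50 mm wide (x), 12 thick (y), 36 to 86 mm up. Saddle foot 54 (x) x 36 (y) x 26 mm, channel along y below. Origin: centre of the foot's underside, z up, y = optical axis (61 mm up); 8 mm above the table when seated. 0.25 kg; a half turn is the same. Grip its side edges from above, closing along x, pads 55 to 80 mm above the origin.
- slide_holder: Slide holder: thin black frame 50 mm wide (x), 8 thick (y), 36 to 86 mm up, glass with dark grid. Saddle foot 54 (x) x 36 (y) x 26 mm, channel along y below. Origin: centre of the foot's underside, z up, y = optical axis (61 mm up); 8 mm above the table when seated. 0.23 kg; a half turn is the same. Grip its side edges from above, closing along x, pads 55 to 80 mm above the origin.
- projection_lens: Lens barrel 33 mm in diameter, 46 long (y), in a black plate 40 mm wide (x), 10 thick, 41 to 81 mm up. Saddle foot 54 (x) x 36 (y) x 26 mm, channel along y below. Origin: centre of the foot's underside, z up, y = optical axis (61 mm up); 8 mm above the table when seated. 0.26 kg; a half turn is the same. Grip its side edges from above, closing along x, pads 55 to 80 mm above the origin.
- screen: Screen: white panel in aluminium frame, 60 mm wide (x), 9 thick (y), 33 to 89 mm up. Saddle foot 54 (x) x 36 (y) x 26 mm, channel along y below. Origin: centre of the foot's underside, z up, y = optical axis (61 mm up); 8 mm above the table when seated. 0.23 kg; a half turn is the same. Grip its side edges from above, closing along x, pads 55 to 80 mm above the origin.
- log_book: Bystander: blue log book, 210x153x14 mm, lying flat. Leave it alone.
- loupe: Bystander: loupe with black top, 39 mm diameter, 42 mm high. Leave it alone.
- tape: Bystander: brown tape roll, 61 mm diameter, 19 mm high, lying flat. Leave it alone.
Mind the look-alikes: they are no part of the job. Leave any yellow look-alike of the slide_holder alone.

How it is judged:
At the end, for the whole second after the job is handed in: All four optics rest seated on the rail (8 mm up within 3.5 mm, centred within 4 mm, square within 0.1 rad, upright). Foot gaps lamp-condenser, condenser-slide holder and screen-stop are under 18 mm; the projection lens stands over 55 mm, centre to centre, from both slide holder and screen (z of condenser in the frame of rail between 0.0045 and 0.0115 m and x of condenser in the frame of rail between -0.004 and 0.004 m and angle between the y axis of each of condenser, slide_holder, projection_lens, screen and the y axis of rail, either way round below 0.1 rad and angle between each of condenser, slide_holder, projection_lens, screen's own z axis and vertical below 0.07 rad and linear speed of each of condenser, slide_holder, projection_lens, screen below 0.02 m/s and z of slide_holder in the frame of rail between 0.0045 and 0.0115 m and x of slide_holder in the frame of rail between -0.004 and 0.004 m and z of projection_lens in the frame of rail between 0.0045 and 0.0115 m and x of projection_lens in the frame of rail between -0.004 and 0.004 m and z of screen in the frame of rail between 0.0045 and 0.0115 m and x of screen in the frame of rail between -0.004 and 0.004 m and horizontal distance between condenser and lamp below 0.054 m and horizontal distance between slide_holder and condenser below 0.054 m and horizontal distance between screen and end_stop below 0.042 m and horizontal distance between projection_lens and slide_holder above 0.055 m and horizontal distance between projection_lens and screen above 0.055 m); the robot touches nothing.
It fails at once if one of the four optics is tipped over (angle between any of condenser, slide_holder, projection_lens, screen's own z axis and vertical above 0.7 rad).
It fails at once if the log book is pushed away (more than 20 mm) (distance of log_book from where it was at the start of the episode above 0.02 m).
It fails at once if the loupe is pushed away (more than 20 mm) (distance of loupe from where it was at the start of the episode above 0.02 m).
It fails at once if the tape is pushed away (more than 20 mm) (distance of tape from where it was at the start of the episode above 0.02 m).
It also fails if it takes over 102 s, if anything falls off the work surface, if the arm or the gripper's body presses on something with over 40 N, if the wrist force passes 120 N, or if a joint passes its speed limit or range.

## Working session

There is one attempt and no reset: what is moved stays moved. The work goes in short steps, Python scripts to look and compute and a shell command to move; the robot and the scene stay as the last step left them, time stands still between calls to the robot, and variables do not carry over. Pictures are saved under pics/ and viewed, at most 16 in all, crops included, and the job is handed in when it is done.

```bash
mkdir -p pics
cat > h.py <<'E'
import numpy as np,cv2
from rig import readout, optics
from scipy.spatial.transform import Rotation as R
def st():
    s=readout.get_state(); return s
def Rt():
    q=st()["ee_rot"]; return R.from_quat([q[1],q[2],q[3],q[0]]).as_matrix()
def cam(name):
    s=readout.get_state(); d=optics.get_image(name)
    if "T" in d: T=np.array(d["T"])
    else:
        q=s["ee_rot"];W=np.eye(4);W[:3,:3]=R.from_quat([q[1],q[2],q[3],q[0]]).as_matrix();W[:3,3]=s["position"];T=W@np.array(d["hand_eye"])
    return dict(img=d["img"],K=np.array(d["camera_matrix"]),k1=d["k1"],T=T)
def save(c,fn): cv2.imwrite(fn,cv2.cvtColor(c["img"],cv2.COLOR_RGB2BGR)); np.savez(fn[:-4],**c)
def load(n): return dict(np.load("pics/%s.npz"%n))
def ray(c,u,v):
    p=cv2.undistortPoints(np.array([[[u,v]]],float),c["K"],np.array([float(c["k1"]),0,0,0]),criteria=None) if False else None
    K=c["K"];x=np.array([(u-K[0,2])/K[0,0],(v-K[1,2])/K[1,1]]);y=x.copy()
    for _ in range(30): y=x/(1+float(c["k1"])*(y@y))
    return c["T"][:3,3],c["T"][:3,:3]@np.array([y[0],y[1],1])
def at(c,u,v,z):
    o,d=ray(c,u,v); return (o+d*(z-o[2])/d[2])[:3]
def proj(c,P):
    p=np.linalg.inv(c["T"])@np.append(P,1);y=p[:2]/p[2];y=y*(1+float(c["k1"])*(y@y))
    return c["K"][:2,:2]@y+c["K"][:2,2]
def move(target,yaw=None):
    s=st();Rm=Rt();d=Rm.T@(np.array(target)-s["position"])
    print("tool d",d.round(4),"rows",np.linalg.norm(d)/0.0417)
E
python3 - <<'E'
from h import *
for n in("top","side","wrist"): 
    c=cam(n);save(c,f"pics/{n}0.png");print(n,c["T"].round(3).tolist(),c["K"].tolist(),c["k1"])
print(Rt().round(3),st()["clock"],st()["width"])
E
```

```text
top [[-0.01, -0.982, 0.19, 0.399], [-1.0, 0.015, 0.021, 0.031], [-0.023, -0.189, -0.982, 0.891], [0.0, 0.0, 0.0, 1.0]] [[362.12154892803574, 0.0, 255.53425239268995], [0.0, 362.12154892803574, 188.0206740637404], [0.0, 0.0, 1.0]] 0.030780696046817737
side [[0.846, -0.272, 0.459, 0.012], [-0.533, -0.398, 0.747, -0.835], [-0.02, -0.876, -0.482, 0.615], [0.0, 0.0, 0.0, 1.0]] [[475.6587127167975, 0.0, 264.109276511588], [0.0, 475.6587127167975, 193.5307062308515], [0.0, 0.0, 1.0]] 0.05264712049485403
wrist [[0.251, -0.932, -0.26, 0.211], [-0.968, -0.242, -0.066, -0.539], [-0.002, 0.269, -0.963, 0.372], [0.0, 0.0, 0.0, 1.0]] [[330.1706602908572, 0.0, 252.5297614855365], [0.0, 330.1706602908572, 189.21225215923286], [0.0, 0.0, 1.0]] -0.08827616085726601
[[ 0.968  0.252 -0.   ]
 [ 0.252 -0.968  0.001]
 [ 0.    -0.001 -1.   ]] 0.15 0.08567395750156936
```

View pics/top0.png

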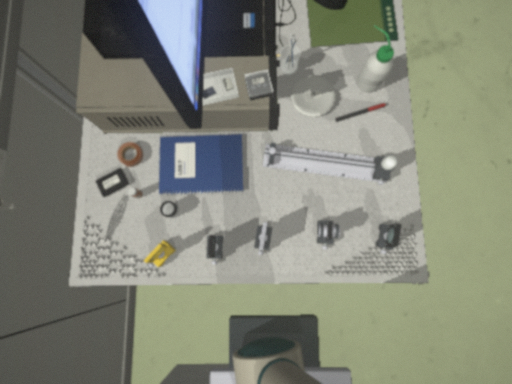

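View pics/side0.png

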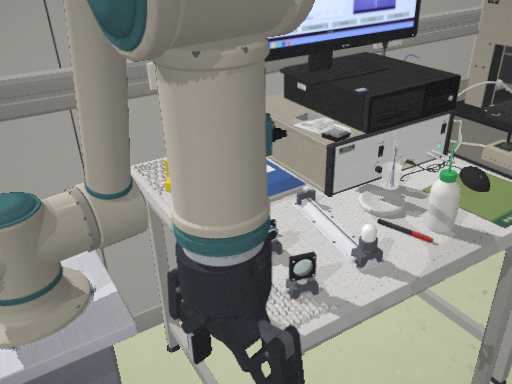

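The top view shows the rail from the stop (270,155) to the lamp (388,165). Four black-footed optics stand at about (215,246), (263,236), (327,231) and (388,235), with the yellow look-alike at (159,253). The side view shows the rightmost optic is the condenser. I'll zoom in on the top view next.

Run:
```python
from h import *
im=cv2.imread("pics/top0.png")
a=cv2.resize(im[200:270,190:420],None,fx=3.47,fy=3.47,interpolation=cv2.INTER_CUBIC)
b=cv2.resize(im[135:195,250:410],None,fx=5,fy=5,interpolation=cv2.INTER_CUBIC)
a=a[:,:798];b=b[:,:798]
cv2.imwrite("pics/z1.png",np.vstack([a,b]))
c=load("top0")
for p in [(215,246),(263,236),(327,231),(388,235),(159,253)]: print(p,at(c,*p,0.05).round(3))
for p in [(270,155),(388,165)]: print(p,at(c,*p,0.03).round(3))
```

```text
(215, 246) [0.427 0.144 0.05 ]
(263, 236) [0.449 0.033 0.05 ]
(327, 231) [ 0.458 -0.114  0.05 ]
(388, 235) [ 0.448 -0.252  0.05 ]
(159, 253) [0.413 0.272 0.05 ]
(270, 155) [0.648 0.013 0.03 ]
(388, 165) [ 0.617 -0.272  0.03 ]
```

View pics/z1.png

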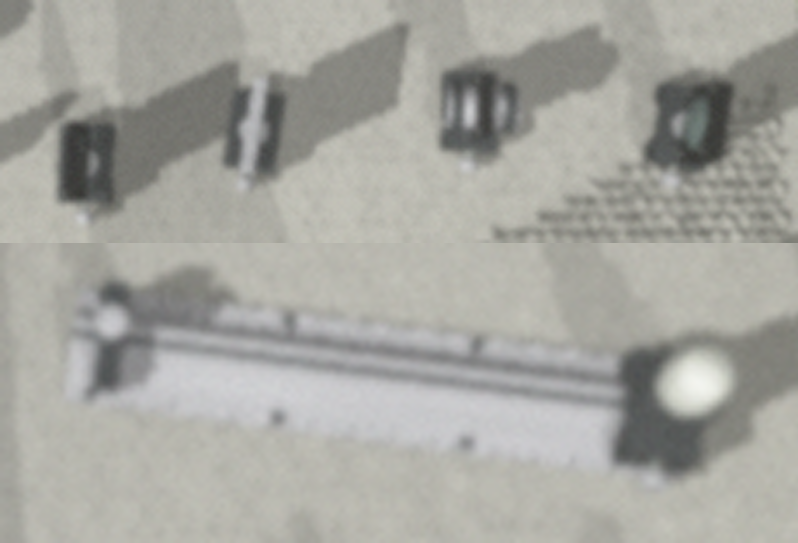

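Left to right, the zoom shows the slide holder, screen, projection lens and condenser. All four have their axes roughly along world y. I'll turn the tool so its y axis is along world x, then survey with the wrist camera.

```bash
python3 -m handwheel '0 0 0 -0.12;0 0 0 -0.12;0 0 0 -0.12;0 0 0 -0.12;0 0 0 -0.12' 0.085 | tail -1
python3 -m handwheel '0 0 0 -0.12;0 0 0 -0.12;0 0 0 -0.12;0 0 0 -0.12;0 0 0 -0.12' >/dev/null
python3 -m handwheel '0 0 0 -0.116;0.028 0.022 -0.003 0;0.028 0.022 -0.003 0;0.028 0.022 -0.003 0;0.028 0.022 -0.003 0'>/dev/null
python3 -m handwheel '0.028 0.022 -0.003 0;0.028 0.022 -0.003 0;0.028 0.022 -0.003 0;0.028 0.022 -0.003 0;0.028 0.022 -0.003 0'>/dev/null
python3 -m handwheel '0.028 0.022 -0.003 0;0.028 0.022 -0.003 0;0.028 0.022 -0.003 0;0.028 0.022 -0.003 0;0 0 0 0'
python3 - <<'E'
from h import *
save(cam("wrist"),"pics/w1.png");print(st()["position"],Rt().round(3))
E
```

```text
gripper_force: 0.0
clock: 2.23
position: [0.4341, -0.1877, 0.2927]
ee_rot: [0.0, 0.705, 0.709, 0.002]
contact_force: [0.3, -0.5, 0.8]
width: 0.0854
gripper_force: 0.0
[ 0.43239773 -0.1899665   0.29234202] [[-0.005  1.     0.001]
 [ 1.     0.005  0.001]
 [ 0.001  0.001 -1.   ]]
```

View pics/w1.png

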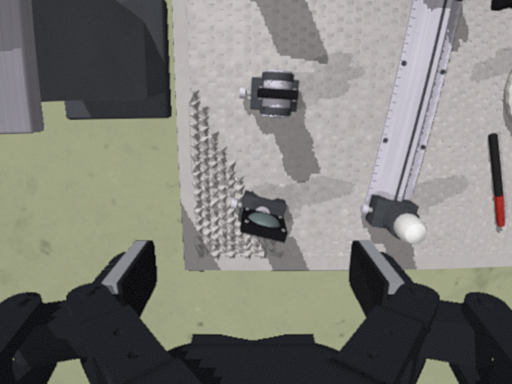

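The wrist view shows the condenser plate at (264,222), the projection lens at (275,93), and the lamp with the rail end at (395,215). I'll take a second view farther to +y.

```bash
python3 -m handwheel '0.04 0.012 0 0;0.04 0.012 0 0;0.04 0.012 0 0;0.04 0.012 0 0;0.03 0 0 0'>/dev/null
python3 -m handwheel '0 0 0 0;0 0 0 0;0 0 0 0'
python3 - <<'E'
from h import *
save(cam("wrist"),"pics/w2.png");print(st()["position"],Rt().round(3))
E
```

```text
clock: 2.95
position: [0.4785, -0.004, 0.292]
ee_rot: [0.0, 0.707, 0.707, -0.001]
contact_force: [0.0, -0.6, 0.1]
width: 0.0853
gripper_force: 0.0
[ 0.47856489 -0.00433405  0.29211047] [[ 0.002  1.    -0.   ]
 [ 1.    -0.002 -0.001]
 [-0.001 -0.    -1.   ]]
```

View pics/w2.png

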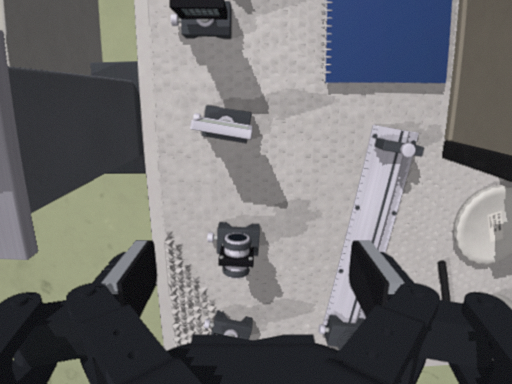

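Run:
```python
from h import *
a=cv2.imread("pics/w2.png");b=cv2.imread("pics/w1.png")
z=lambda i,r,c,f:cv2.resize(i[r[0]:r[1],c[0]:c[1]],None,fx=f,fy=f,interpolation=cv2.INTER_CUBIC)
o=np.zeros((600,785,3),np.uint8)
def put(im,y,x): o[y:y+im.shape[0],x:x+im.shape[1]]=im
put(z(a,(110,350),(310,440),2.5),0,0);put(z(a,(0,290),(165,275),2),0,325);put(z(b,(150,260),(355,435),3),0,545);put(z(b,(180,250),(225,305),3),330,545)
cv2.imwrite("pics/z2.png",o)
```

```text
(no output)
```

View pics/z2.png

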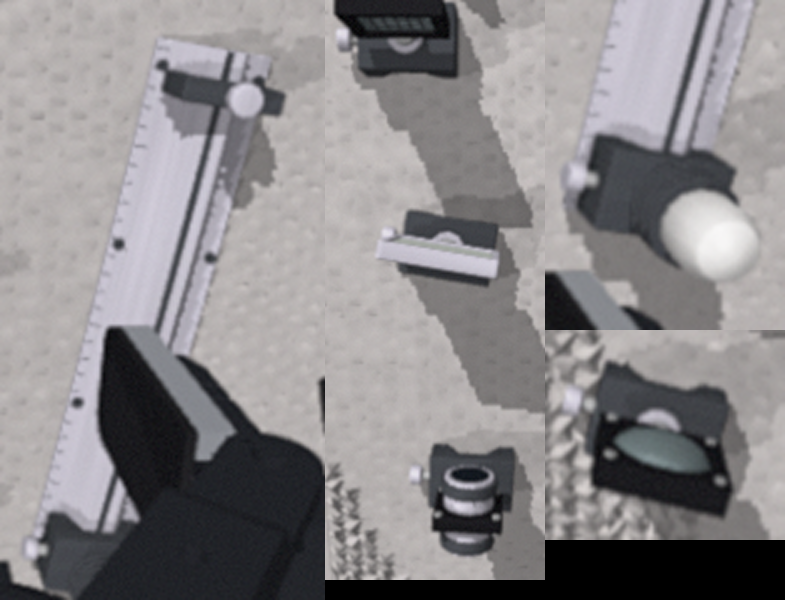

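The crops show the rail base corners at w2 (374,125) and (418,133), the knob at w2 (408,149), and the condenser's plate and foot edges. Every channel runs roughly along y. I'll fit poses from these points.

```bash
cat >> h.py <<'E'
from scipy.optimize import least_squares
def fit(c,pts,guess,z0=0.):
    # pts: list of (u,v,x,y,z local)
    def P(p,q): 
        s,co=np.sin(p[2]),np.cos(p[2]); return np.array([p[0]+co*q[0]-s*q[1],p[1]+s*q[0]+co*q[1],z0+q[2]])
    f=lambda p:np.concatenate([proj(c,P(p,q[2:]))-np.array(q[:2]) for q in pts])
    r=least_squares(f,guess); print("pose",r.x.round(4),"res px",r.fun.round(1)); return r.x
E
python3 - <<'E'
from h import *
w1,w2=load("w1"),load("w2")
A=lambda x,y:(x/2.5+310,y/2.5+110)
B=lambda x,y:((x-325)/2+165,y/2)
C=lambda x,y:((x-545)/3+355,y/3+150)
D=lambda x,y:((x-545)/3+225,(y-330)/3+180)
m=1e-3
print("rail w2");fit(w2,[(*A(160,37),-.03,.155,.005),(*A(270,57),.03,.155,.005),(*A(245,98),0,.135,.051)],[.63,-.13,-.1])
print([at(w2,*A(x,y),.005).round(4) for x,y in[(160,37),(100,280),(38,530),(270,57)]],at(w2,*A(245,98),.051).round(4))
print("condenser");fit(w1,[(*D(612,365),-.027,.018,0),(*D(728,396),.027,.018,0),(*D(592,488),-.025,-.006,.086),(*D(727,517),.025,-.006,.086)],[.45,-.25,-.1])
print("screen");fit(w2,[(*B(407,211),-.027,.018,0),(*B(498,224),.027,.018,0),(*B(377,259),-.03,-.0045,.089),(*B(497,279),.03,-.0045,.089)],[.45,.03,-.1])
print("lens");fit(w2,[(*B(432,446),-.027,.018,0),(*B(514,449),.027,.018,0),(*B(433,530),-.02,-.005,.081),(*B(501,532),.02,-.005,.081)],[.45,-.11,-.1])
print("slide");fit(w2,[(*B(359,74),-.027,-.018,.026),(*B(456,77),.027,-.018,.026)],[.43,.144,0.])
E
```

```text
rail w2
pose [ 0.6307 -0.1248 -0.1655] res px [-0.8 -0.7  0.4 -0.1  0.4  0.8]
[array([0.6278, 0.0322, 0.005 ]), array([ 0.6074, -0.0954,  0.005 ]), array([ 0.5848, -0.2534,  0.005 ]), array([0.6853, 0.023 , 0.005 ])] [0.6525 0.0092 0.051 ]
condenser
pose [ 0.4485 -0.2596 -0.2622] res px [-1.  -1.5  0.1 -1.4  0.5  0.5  0.2  2. ]
screen
pose [ 0.4476  0.0331 -0.1502] res px [ 1.7 -0.3  0.  -0.3 -1.2  0.8 -0.2 -0.3]
lens
pose [ 0.4595 -0.1145 -0.034 ] res px [ 0.4 -1.8 -0.1 -2.1 -1.   1.7  0.7  1.8]
slide
pose [ 0.4283  0.1465 -0.0427] res px [-0.3 -0.   0.3  0. ]
```

```bash
python3 -m handwheel '-0.028 0.0216 0 0;-0.028 0.0216 0 0;-0.028 0.0216 0 0;-0.028 0.0216 0 0;-0.028 0.0216 0 0'>/dev/null
python3 -m handwheel '-0.028 0.0216 0 0;-0.028 0.0216 0 0;0 0 0 0.075;0 0 0 0.075;0 0 0 0'>/dev/null
python3 -m handwheel '0 0 0 0;0 0 0 0;0 0 0 0'
python3 - <<'E'
from h import *
c=cam("wrist");save(c,"pics/w3.png");print(st()["position"],Rt().round(3))
im=cv2.imread("pics/w3.png")
cv2.imwrite("pics/z3.png",cv2.resize(im[0:300,160:360],None,fx=2,fy=2,interpolation=cv2.INTER_CUBIC))
E
```

```text
clock: 4.08
position: [0.6296, -0.1992, 0.2926]
ee_rot: [0.0, 0.758, 0.652, -0.0]
contact_force: [-0.5, -0.2, -0.2]
width: 0.0849
gripper_force: 0.0
[ 0.62969531 -0.19892342  0.29264741] [[ 0.149  0.989  0.   ]
 [ 0.989 -0.149 -0.   ]
 [-0.     0.    -1.   ]]
```

View pics/z3.png

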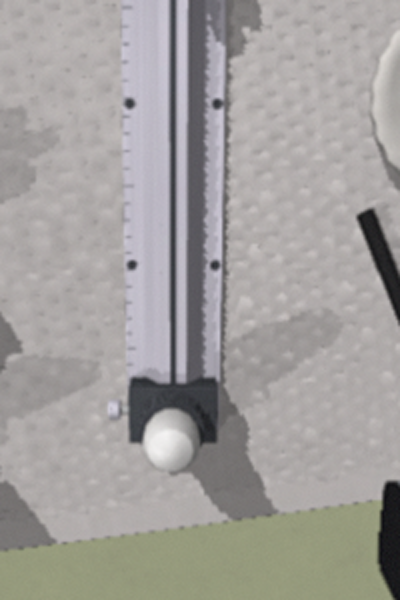

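The rail runs vertically in this view: its holes are centred on crop x≈173, and the lamp foot's front edge is at crop y≈380.

Run:
```python
from h import *
c=load("w3");A=lambda x,y:(x/2+160,y/2)
pts=[at(c,*A(x,y),.005) for x,y in[(129,103),(217,103),(131.5,265),(215,265)]]
m1=(pts[0]+pts[1])/2;m2=(pts[2]+pts[3])/2;d=m1-m2
print(m1.round(4),m2.round(4),"yaw",-np.arctan2(d[0],d[1]).round(4),"hole spacing",np.linalg.norm(d).round(4))
q=[at(c,*A(x,y),.008) for x,y in[(131.5,380),(217,381)]];f=(q[0]+q[1])/2;print("lamp front",f.round(4))
r=lambda a:np.array([-np.sin(a)*-1,np.cos(a),0])
yaw=-np.arctan2(d[0],d[1]);u=np.array([-np.sin(yaw),np.cos(yaw),0])
cen=f+u*.117;print("centre",cen.round(4), "from knob", (np.array([.6525,.0092,0])-u*.135).round(4))
n=np.array([np.cos(yaw),np.sin(yaw),0])
print("lateral of m1,m2 rel centre",[(n@(m-cen)).round(4) for m in(m1,m2)])
```

```text
[ 0.6406 -0.0788  0.005 ] [ 0.6263 -0.1721  0.005 ] yaw -0.153 hole spacing 0.0943
lamp front [ 0.6157 -0.244   0.008 ]
centre [ 0.6335 -0.1284  0.008 ] from knob [ 0.6319 -0.1242  0.    ]
lateral of m1,m2 rel centre [np.float64(-0.0005), np.float64(-0.0005)]
```

```bash
python3 -m handwheel '-0.0174 -0.034 0 0;-0.0174 -0.034 0 0;-0.0174 -0.034 0 0;-0.0174 -0.034 0 0;-0.0174 -0.034 0 0'>/dev/null
python3 -m handwheel '0 0 0.03 0.095;0 0 0.035 0;0 0 0.035 0;0 0 0.035 0;0 0 0 0'>/dev/null
python3 -m handwheel '0 0 0 0;0 0 0 0'
python3 - <<'E'
from h import *
c=cam("wrist");save(c,"pics/w4.png");p=st()["position"];print(p,Rt().round(3));move([.4485,-.2596,.071])
E
```

```text
clock: 5.13
position: [0.4501, -0.2601, 0.1592]
ee_rot: [0.002, 0.788, 0.616, 0.0]
contact_force: [0.5, -0.9, 0.2]
width: 0.0848
gripper_force: 0.0
[ 0.45055948 -0.2604524   0.15974434] [[ 0.242  0.97   0.004]
 [ 0.97  -0.242 -0.003]
 [-0.002  0.004 -1.   ]]
tool d [ 0.0005 -0.0026  0.0887] rows 2.1288327023330313
```

View pics/w4.png

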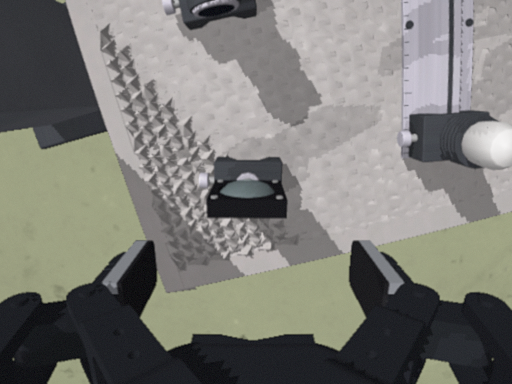

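The condenser sits square to the jaws, its plate spanning columns 208–286 with the lower edge at row 217. I'll check the fit from here.

Run:
```python
from h import *
c=load("w4")
p=fit(c,[(215,158,-.027,.018,0),(281,158,.027,.018,0),(207.5,217,-.025,-.006,.086),(286.5,217,.025,-.006,.086)],[.45,-.26,-.25])
move([p[0],p[1],.071])
```

```text
pose [ 0.4471 -0.2583 -0.2447] res px [ 1.6 -1.7 -1.3 -1.8 -0.7  1.4  0.5  1.3]
tool d [ 0.0014 -0.0043  0.0887] rows 2.1304428479484203
```

```bash
python3 -m handwheel '0.001 -0.004 0.03 0;0 0 0.03 0;0 0 0.029 0;0 0 0 0;0 0 0 0' | grep pos
python3 -m handwheel '0 0 0 0;0 0 0 0;0 0 0 0;0 0 0 0;0 0 0 0' 0.03 50
python3 -m handwheel '0 0 0 0;0 0 0 0' 
python3 -m handwheel '0 0 -0.02 0;0 0 -0.02 0;0 0 -0.02 0;0 0 0 0;0 0 0 0'
python3 - <<'E'
from h import *
move([.6192,-.2165,.18])
E
```

```text
position: [0.4459, -0.2579, 0.0693]
clock: 6.02
position: [0.4469, -0.2586, 0.0706]
ee_rot: [0.002, 0.788, 0.615, 0.001]
contact_force: [-0.6, 0.3, 6.8]
width: 0.0496
gripper_force: 52.3
clock: 6.18
position: [0.4468, -0.2587, 0.0706]
ee_rot: [0.002, 0.788, 0.615, 0.001]
contact_force: [-0.2, 0.5, 8.2]
width: 0.0497
gripper_force: 52.3
clock: 6.6
position: [0.4459, -0.2579, 0.1295]
ee_rot: [0.002, 0.788, 0.615, 0.0]
contact_force: [0.4, -0.4, -1.9]
width: 0.049
gripper_force: 53.3
tool d [ 0.0822  0.1582 -0.0502] rows 4.441953197118716
```

```bash
python3 -m handwheel '0 0 -0.03 0;0 0 -0.03 0;0.0164 0.0316 0 0;0.0164 0.0316 0 0;0.0164 0.0316 0 0'|grep pos
python3 -m handwheel '0.0164 0.0316 0 0;0.0164 0.0316 0 0;0 0 0 -0.094;0 0 0 0;0 0 0 0'
python3 -m handwheel '0 0 0 0;0 0 0 0' |grep pos
python3 - <<'E'
from h import *
print(Rt().round(3));move([.6192,-.2165,.09])
c=cam("wrist");save(c,"pics/w5.png")
E
```

```text
position: [0.5495, -0.2324, 0.1876]
clock: 7.43
position: [0.6172, -0.2157, 0.186]
ee_rot: [-0.002, 0.759, 0.651, -0.001]
contact_force: [0.8, -1.2, -2.5]
width: 0.0492
gripper_force: 53.8
position: [0.6171, -0.2165, 0.1879]
[[ 0.152  0.988 -0.001]
 [ 0.988 -0.152  0.   ]
 [ 0.    -0.002 -1.   ]]
tool d [0.0003 0.0022 0.0979] rows 2.3472944234707036
```

View pics/w5.png

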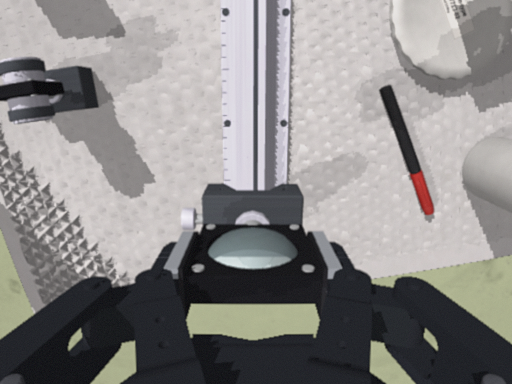

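The held condenser's foot is centred at column 252.5 and the rail's holes at column 256. I'll work out the lateral error before lowering.

Run:
```python
from h import *
c=load("w5");m=(at(c,227.5,123,.005)+at(c,284,123,.005))/2
m2=(at(c,225.5,12,.005)+at(c,286,12,.005))/2;d=m2-m
print(m.round(4),m2.round(4),"yaw",-np.arctan2(d[0],d[1]))
cen=np.array([.633,-.1265]);u=np.array([.1514,.9885]);n=np.array([.9885,-.1514])
for q in(m,m2,st()["position"]): print(n@(q[:2]-cen),u@(q[:2]-cen))
fit(c,[(203,186,-.027,.018,0),(302,186,.027,.018,0)],[.617,-.216,-.15],st()["position"][2]-.0706)
```

```text
[ 0.6266 -0.1718  0.005 ] [ 0.6408 -0.079   0.005 ] yaw -0.15240328228315858
0.0005012936911573886 -0.045748469665304804
0.0005410078429195848 0.04814120180362791
-0.0018557636695322275 -0.09145846486656774
pose [ 0.6167 -0.2176 -0.1539] res px [ 4.3 -0.2 -4.3 -0.2]
```

```bash
python3 -m handwheel '0.001 0.0024 0.03 0;0 0 0.03 0;0 0 0.03 0;0 0 0 0;0 0 0 0'|grep -E 'pos|for'
python3 -m handwheel '0 0 0.006 0;0 0 0.006 0;0 0 0.005 0;0 0 0.003 0;0 0 0 0'|grep -E 'pos|for'
python3 -m handwheel '0 0 0 0;0 0 0 0'|grep -E 'pos|for'
```

```text
position: [0.6193, -0.2155, 0.0972]
contact_force: [0.6, 0.4, -1.6]
gripper_force: 53.9
position: [0.6212, -0.2158, 0.0788]
contact_force: [-0.6, 0.2, -1.6]
gripper_force: 54.0
position: [0.6211, -0.2157, 0.0787]
contact_force: [-0.8, -0.7, 0.2]
gripper_force: 54.1
```

```bash
python3 -m handwheel '0 0 0.002 0;0 0 0 0;0 0 0 0'|grep -E 'pos|for'
python3 -m handwheel '0 0 0 0;0 0 0 0;0 0 0 0;0 0 0 0;0 0 0 0' 0.085|grep -E 'pos|for|wid'
python3 -m handwheel '0 0 -0.03 0;0 0 -0.035 0;0 0 -0.035 0;0 0 -0.035 0;0 0 0 0'|grep -E 'pos|for|wid'
python3 - <<'E'
from h import *
c=cam("wrist");save(c,"pics/w6.png");move([.4283,.1465,.292])
E
```

```text
position: [0.6211, -0.2157, 0.0786]
contact_force: [-3.3, 1.1, 9.8]
gripper_force: 55.2
position: [0.621, -0.2156, 0.076]
contact_force: [0.7, 0.1, 0.3]
width: 0.0853
gripper_force: 0.0
position: [0.6247, -0.2173, 0.2196]
contact_force: [0.6, -0.4, 1.4]
width: 0.085
gripper_force: 0.0
tool d [ 0.3295 -0.2468 -0.0791] rows 10.05305051125322
```

View pics/w6.png

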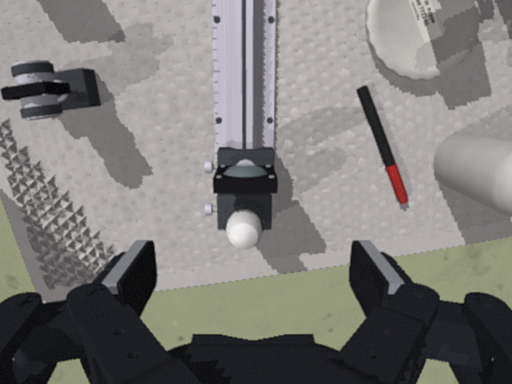

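```bash
python3 -m handwheel '0.03 -0.0225 0 0;0.03 -0.0225 0 0;0.03 -0.0225 0 0;0.03 -0.0225 0 0;0.03 -0.0225 0 0'|grep pos
python3 -m handwheel '0.03 -0.0225 0 0;0.03 -0.0225 0 0;0.03 -0.0225 0 0;0.03 -0.0225 0 0;0.03 -0.0225 0 0'|grep pos
python3 -m handwheel '0.03 -0.0225 0 0;0 0 0.02 -0.11;0 0 0.04 0;0 0 0 0;0 0 0 0'|grep pos
python3 - <<'E'
from h import *
c=cam("wrist");save(c,"pics/w7.png");move([.4283,.1465,.071]);print(Rt().round(3))
E
```

```text
position: [0.5305, -0.049, 0.2097]
position: [0.4418, 0.116, 0.21]
position: [0.4236, 0.1476, 0.1493]
tool d [-0.001   0.0029  0.0799] rows 1.9178417436074449
[[ 0.041  0.999 -0.002]
 [ 0.999 -0.041 -0.001]
 [-0.001 -0.002 -1.   ]]
```

View pics/w7.png

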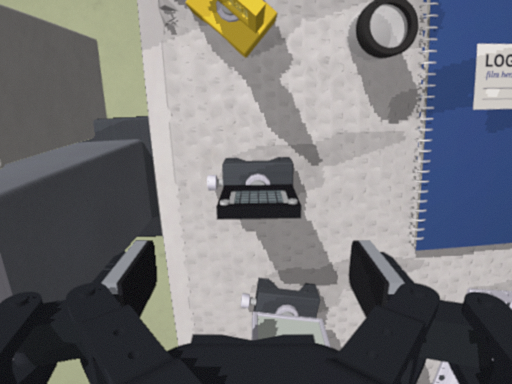

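The slide holder with its grid is square to the jaws, its plate's lower edge running from (217,218) to (300,218). The yellow look-alike is well clear.

Run:
```python
from h import *
c=load("w7")
p=fit(c,[(224,159,-.027,.018,0),(293,158,.027,.018,0),(217,218,-.025,-.004,.086),(300,218,.025,-.004,.086)],[.4283,.1465,-.04])
move([p[0],p[1],.071])
```

```text
pose [ 0.4269  0.1497 -0.0408] res px [ 1.1 -2.1 -2.4 -1.1 -0.2  1.2  1.2  1.2]
tool d [0.0021 0.0014 0.0799] rows 1.917423153457805
```

```bash
python3 -m handwheel '0.002 0.001 0.03 0;0 0 0.03 0;0 0 0.02 0;0 0 0 0;0 0 0 0' | grep pos
python3 -m handwheel '0 0 0 0;0 0 0 0;0 0 0 0;0 0 0 0;0 0 0 0' 0.03 50 >/dev/null
python3 -m handwheel '0 0 0 0;0 0 0 0' | grep -E 'pos|for|wid'
python3 -m handwheel '0 0 -0.03 0;0 0 -0.035 0;0 0 -0.035 0;0 0 -0.035 0;0 0 0 0' | grep -E 'pos|for|wid'
python3 - <<'E'
from h import *
print(Rt().round(3));move([.6277,-.1723,.205])
E
```

```text
position: [0.4281, 0.1495, 0.072]
position: [0.4283, 0.15, 0.0731]
contact_force: [-0.2, -0.3, 6.6]
width: 0.0492
gripper_force: 50.9
position: [0.4312, 0.1507, 0.2135]
contact_force: [2.0, 0.1, -2.5]
width: 0.0489
gripper_force: 54.1
[[ 0.041  0.999  0.015]
 [ 0.999 -0.041  0.003]
 [ 0.003  0.015 -1.   ]]
tool d [-0.3147  0.2094  0.0105] rows 9.068736488945772
```

```bash
python3 -m handwheel '-0.0315 0.021 0 0;-0.0315 0.021 0 0;-0.0315 0.021 0 0;-0.0315 0.021 0 0;-0.0315 0.021 0 0'|grep pos
python3 -m handwheel '-0.0315 0.021 0 0;-0.0315 0.021 0 0;-0.0315 0.021 0 0;-0.0315 0.021 0 0;-0.0315 0.021 0 0'|grep pos
python3 -m handwheel '0 0 0.02 0.111;0 0 0 0;0 0 0 0;0 0 0 0'|grep pos
python3 - <<'E'
from h import *
print(Rt().round(3));move([.6277,-.1723,.105])
c=cam("wrist");save(c,"pics/w8.png")
E
```

```text
position: [0.5255, -0.0133, 0.2061]
position: [0.624, -0.1751, 0.2056]
position: [0.6233, -0.1729, 0.1862]
[[ 0.149  0.989 -0.001]
 [ 0.989 -0.149  0.001]
 [ 0.    -0.001 -1.   ]]
tool d [0.0012 0.0043 0.0812] rows 1.949717970455907
```

View pics/w8.png

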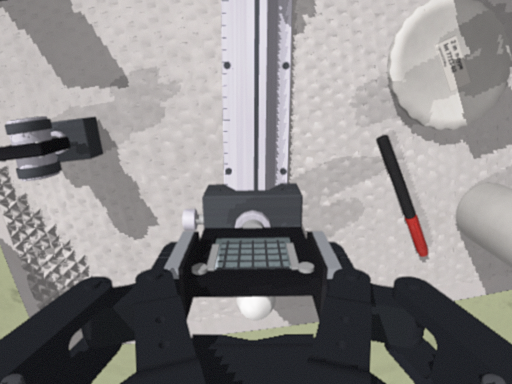

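The slide holder hangs square over the rail and slightly to its left. I'll correct by 4 mm and lower it.

```bash
python3 -m handwheel '0.001 0.004 0.03 0;0 0 0.03 0;0 0 0.024 0;0 0 0 0;0 0 0 0'|grep -E 'pos|for'
python3 -m handwheel '0 0 0.006 0;0 0 0.006 0;0 0 0.006 0;0 0 0.003 0;0 0 0 0'|grep -E 'pos|for'
python3 -m handwheel '0 0 0.001 0;0 0 0 0'|grep -E 'pos|for'
```

```text
position: [0.6274, -0.1721, 0.1023]
contact_force: [0.1, -0.8, -2.7]
gripper_force: 53.8
position: [0.6275, -0.1732, 0.0813]
contact_force: [-1.4, 1.5, -1.9]
gripper_force: 54.1
position: [0.6275, -0.1731, 0.0811]
contact_force: [-2.9, 0.2, 4.5]
gripper_force: 54.6
```

```bash
python3 -m handwheel '0 0 0 0;0 0 0 0;0 0 0 0;0 0 0 0;0 0 0 0' 0.085|grep -E 'pos|for|wid'
python3 -m handwheel '0 0 -0.03 0;0 0 -0.035 0;0 0 -0.035 0;0 0 0 0'|grep -E 'pos|for|wid'
python3 - <<'E'
from h import *
c=cam("wrist");save(c,"pics/w9.png");move([.4595,-.1145,.17])
E
```

```text
position: [0.6284, -0.1733, 0.0803]
contact_force: [0.6, -0.4, -0.4]
width: 0.0848
gripper_force: 0.0
position: [0.6322, -0.1747, 0.1882]
contact_force: [0.3, -0.5, 0.5]
width: 0.0851
gripper_force: 0.0
tool d [ 0.0331 -0.1785  0.0133] rows 4.366284605165077
```

```bash
python3 -m handwheel '0.0066 -0.0357 0 0;0.0066 -0.0357 0 0;0.0066 -0.0357 0 0;0.0066 -0.0357 0 0;0.0066 -0.0357 0 0'|grep pos
python3 -m handwheel '0 0 0.02 -0.118;0 0 0 0;0 0 0 0;0 0 0 0'|grep pos
python3 - <<'E'
from h import *
c=cam("wrist");save(c,"pics/w10.png");move([.4595,-.1145,.071]);print(Rt().round(3))
a=cv2.imread("pics/w9.png");b=cv2.imread("pics/w10.png")
cv2.imwrite("pics/z10.png",np.hstack([a[:300,150:400],b]) if 0 else np.hstack([cv2.copyMakeBorder(a[:300,130:380],0,84,0,0,cv2.BORDER_CONSTANT),b]))
E
```

```text
position: [0.4543, -0.1126, 0.1789]
position: [0.4578, -0.1141, 0.1604]
tool d [-0.0002  0.0013  0.0896] rows 2.147951212688218
[[ 0.036  0.999  0.001]
 [ 0.999 -0.036 -0.001]
 [-0.001  0.001 -1.   ]]
```

View pics/z10.png

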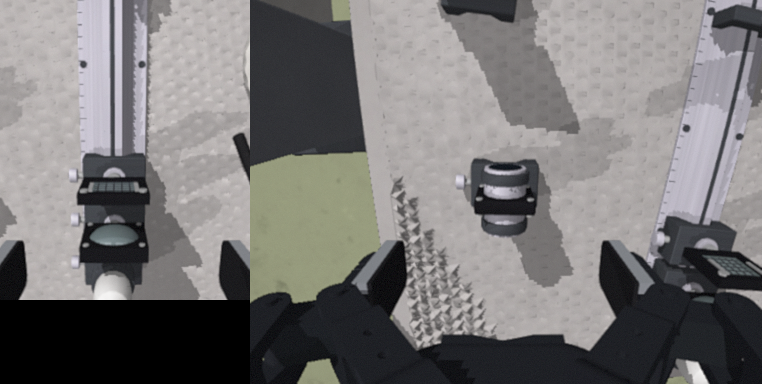

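On the left of the composite, the condenser and slide holder are both seated square. On the right, the lens plate edge is at w10 (223–286, 214).

Run:
```python
from h import *
c=load("w10")
p=fit(c,[(222,160,-.027,.018,0),(288,161,.027,.018,0),(223,214,-.02,-.005,.081),(286.5,214,.02,-.005,.081)],[.4595,-.1145,-.04])
move([p[0],p[1],.071])
```

```text
pose [ 0.4593 -0.1147 -0.0509] res px [ 1.3 -2.4 -1.9 -2.5  0.9  1.5 -0.4  2.3]
tool d [-0.0004  0.0011  0.0896] rows 2.14790948415023
```

```bash
python3 -m handwheel '0 0.001 0.03 0;0 0 0.03 0;0 0 0.028 0;0 0 0 0;0 0 0 0' | grep pos
python3 -m handwheel '0 0 0 0;0 0 0 0;0 0 0 0;0 0 0 0;0 0 0 0' 0.02 50 >/dev/null
python3 -m handwheel '0 0 0 0;0 0 0 0' | grep -E 'pos|for|wid'
python3 -m handwheel '0 0 -0.03 0;0 0 -0.035 0;0 0 -0.035 0;0 0 -0.035 0;0 0 0 0' | grep -E 'pos|for|wid'
python3 - <<'E'
from h import *
print(Rt().round(3));move([.6347+.1514*.028,-.1268+.9885*.028,.205])
E
```

```text
position: [0.4578, -0.1137, 0.0716]
position: [0.4587, -0.114, 0.0739]
contact_force: [0.0, 0.6, 6.5]
width: 0.039
gripper_force: 49.9
position: [0.4613, -0.115, 0.2142]
contact_force: [2.2, -1.8, -1.0]
width: 0.0391
gripper_force: 52.3
[[ 0.034  0.999  0.013]
 [ 0.999 -0.034 -0.005]
 [-0.005  0.013 -1.   ]]
tool d [0.022  0.1768 0.0114] rows 4.281980392885788
```

```bash
python3 -m handwheel '0.0044 0.0354 0 0;0.0044 0.0354 0 0;0.0044 0.0354 0 0;0.0044 0.0354 0 0;0.0044 0.0354 0 0'|grep pos
python3 -m handwheel '0 0 0.02 0.118;0 0 0 0;0 0 0 0;0 0 0 0'|grep pos
python3 - <<'E'
from h import *
print(Rt().round(3));move([.6347+.1514*.028,-.1268+.9885*.028,.105])
E
```

```text
position: [0.6361, -0.0971, 0.2063]
position: [0.6343, -0.0975, 0.1868]
[[ 0.15   0.989 -0.002]
 [ 0.989 -0.15   0.   ]
 [ 0.    -0.002 -1.   ]]
tool d [-0.0009  0.005   0.0818] rows 1.9663495347259003
```

```bash
python3 -m handwheel '-0.001 0.005 0.03 0;0 0 0.03 0;0 0 0.022 0;0 0 0 0;0 0 0 0'|grep -E 'pos|for'
python3 -m handwheel '0 0 0.006 0;0 0 0.006 0;0 0 0.007 0;0 0 0.004 0;0 0 0 0'|grep -E 'pos|for'
python3 -m handwheel '0 0 0.001 0;0 0 0 0'|grep -E 'pos|for'
```

```text
position: [0.639, -0.0994, 0.1054]
contact_force: [0.2, -1.2, -1.8]
gripper_force: 52.2
position: [0.6389, -0.0991, 0.082]
contact_force: [-2.2, 1.6, -2.0]
gripper_force: 52.4
position: [0.6389, -0.0991, 0.0819]
contact_force: [-4.4, 0.7, 4.2]
gripper_force: 53.0
```

Seated: 0.0819 matches the expected height. I'll release and go to the screen.

```bash
python3 -m handwheel '0 0 0 0;0 0 0 0;0 0 0 0;0 0 0 0;0 0 0 0' 0.085|grep -E 'pos|for|wid'
python3 -m handwheel '0 0 -0.03 0;0 0 -0.035 0;0 0 -0.035 0;0 0 0 0'|grep -E 'pos|for|wid'
python3 - <<'E'
from h import *
move([.4476,.0331,.17])
E
```

```text
position: [0.6405, -0.0995, 0.0814]
contact_force: [-0.5, -0.3, 0.5]
width: 0.0851
gripper_force: 0.0
position: [0.6444, -0.1004, 0.1892]
contact_force: [0.8, 0.2, 1.2]
width: 0.0851
gripper_force: 0.0
tool d [ 0.1023 -0.215   0.0159] rows 5.7225301339499515
```

```bash
python3 -m handwheel '0.0146 -0.0307 0 0;0.0146 -0.0307 0 0;0.0146 -0.0307 0 0;0.0146 -0.0307 0 0;0.0146 -0.0307 0 0'|grep pos
python3 -m handwheel '0.0146 -0.0307 0 0;0.0146 -0.0307 0.01 0;0 0 0.01 0;0 0 0 0;0 0 0 0'|grep pos
python3 - <<'E'
from h import *
c=cam("wrist");save(c,"pics/w11.png");move([.4476,.0331,.071]);print(Rt().round(3))
E
```

```text
position: [0.4982, -0.0032, 0.1811]
position: [0.4436, 0.0342, 0.1615]
tool d [-0.0003  0.003   0.0908] rows 2.1796936252937096
[[ 0.151  0.988  0.002]
 [ 0.988 -0.151 -0.001]
 [-0.     0.002 -1.   ]]
```

View pics/w11.png

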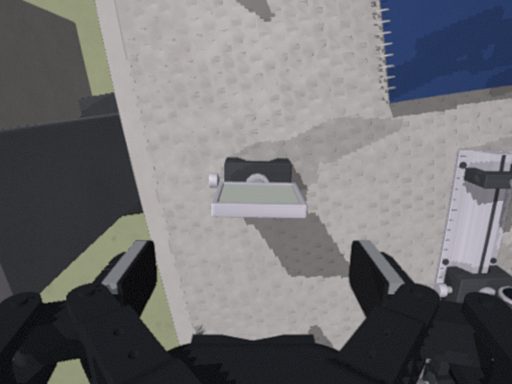

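The screen is square to the jaws, its panel's lower edge running from (212,217) to (306,217).

Run:
```python
from h import *
c=load("w11")
p=fit(c,[(226,158,-.027,.018,0),(291,159,.027,.018,0),(212,217,-.03,-.0045,.089),(306,217.5,.03,-.0045,.089)],[.4476,.0331,-.15])
move([p[0],p[1],.071])
```

```text
pose [ 0.4479  0.0335 -0.1683] res px [ 0.6 -1.2 -1.9 -1.2 -0.8  0.5  1.7  1.4]
tool d [0.0001 0.0032 0.0908] rows 2.1798630673622825
```

```bash
python3 -m handwheel '0 0.003 0.03 0;0 0 0.03 0;0 0 0.029 0;0 0 0 0;0 0 0 0' | grep pos
python3 -m handwheel '0 0 0 0;0 0 0 0;0 0 0 0;0 0 0 0;0 0 0 0' 0.04 50 >/dev/null
python3 -m handwheel '0 0 0 0;0 0 0 0' | grep -E 'pos|for|wid'
python3 -m handwheel '0 0 -0.03 0;0 0 -0.035 0;0 0 -0.035 0;0 0 -0.035 0;0 0 0 0' | grep -E 'pos|for|wid'
python3 - <<'E'
from h import *
print(Rt().round(3));move([.6347+.1514*.103,-.1268+.9885*.103,.205])
E
```

```text
position: [0.4465, 0.0332, 0.0717]
position: [0.4481, 0.0335, 0.0743]
contact_force: [0.5, -1.3, 6.5]
width: 0.059
gripper_force: 54.1
position: [0.4503, 0.0336, 0.2145]
contact_force: [2.1, -0.3, -1.7]
width: 0.0591
gripper_force: 55.9
[[ 0.151  0.988  0.015]
 [ 0.989 -0.151 -0.001]
 [ 0.001  0.015 -1.   ]]
tool d [-0.0277  0.2064  0.0127] rows 5.002037816726062
```

```bash
python3 -m handwheel '-0.0046 0.0344 0 0;-0.0046 0.0344 0 0;-0.0046 0.0344 0 0;-0.0046 0.0344 0 0;-0.0046 0.0344 0 0'|grep pos
python3 -m handwheel '-0.0046 0.0344 0 0;0 0 0.02 0;0 0 0 0;0 0 0 0;0 0 0 0'|grep pos
python3 - <<'E'
from h import *
print(Rt().round(3));move([.6347+.1514*.1035,-.1268+.9885*.1035,.105])
c=cam("wrist");save(c,"pics/w12.png")
E
```

```text
position: [0.6135, -0.0153, 0.207]
position: [0.6449, -0.0245, 0.1873]
[[ 0.151  0.989 -0.001]
 [ 0.989 -0.151  0.   ]
 [-0.    -0.001 -1.   ]]
tool d [0.0008 0.0055 0.0823] rows 1.977792218544205
```

View pics/w12.png

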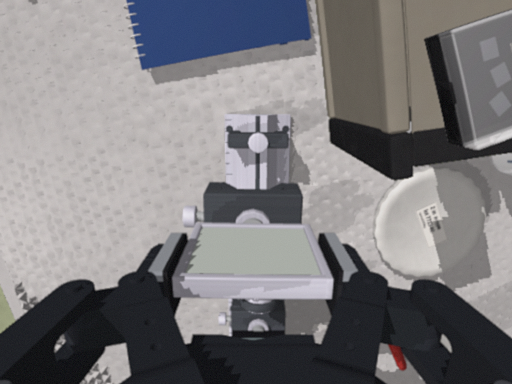

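The screen hangs square over the rail, with the stop knob at (258,142). I'll compute the stop's position.

Run:
```python
from h import *
c=load("w12");cen=np.array([.6347,-.1268]);u=np.array([.1514,.9885]);n=np.array([.9885,-.1514])
for q in(at(c,258,142,.051),at(c,258,114,.005),st()["position"]): print(q.round(4),n@(q[:2]-cen),u@(q[:2]-cen))
```

```text
[0.654 0.009 0.051] -0.0014371950517356787 0.13714840995863775
[0.6576 0.0279 0.005 ] -0.0008240270091342737 0.15635374708886957
[ 0.6452 -0.0244  0.188 ] -0.005094341200533722 0.10277173962961192
```

```bash
python3 -m handwheel '0.0015 0.0045 0.03 0;0 0 0.03 0;0 0 0.022 0;0 0 0 0;0 0 0 0'|grep -E 'pos|for'
python3 -m handwheel '0 0 0.006 0;0 0 0.006 0;0 0 0.007 0;0 0 0.004 0;0 0 0 0'|grep -E 'pos|for'
python3 -m handwheel '0 0 0.001 0;0 0 0 0'|grep -E 'pos|for'
```

```text
position: [0.6497, -0.0236, 0.1055]
contact_force: [-0.0, 0.2, -0.6]
gripper_force: 55.7
position: [0.6505, -0.024, 0.0825]
contact_force: [-0.6, -0.4, -1.7]
gripper_force: 55.8
position: [0.6505, -0.024, 0.0823]
contact_force: [-1.7, -0.1, 4.5]
gripper_force: 56.5
```

Seated. I'll release, rise, back off and inspect.

```bash
python3 -m handwheel '0 0 0 0;0 0 0 0;0 0 0 0;0 0 0 0;0 0 0 0' 0.085|grep -E 'pos|for|wid'
python3 -m handwheel '0 0 -0.03 0;0 0 -0.035 0;0 0 -0.035 0;0 0 -0.035 0;0 0 0 0'|grep -E 'pos|for|wid'
python3 -m handwheel '-0.035 0 0 0;-0.035 0 0 0;-0.035 0 -0.01 0;-0.035 0 -0.01 0;-0.035 0 -0.01 0'>/dev/null
python3 -m handwheel '-0.03 0 -0.01 0;0 0 0 0;0 0 0 0'|grep -E 'pos|for|clo'
python3 - <<'E'
from h import *
c=cam("wrist");save(c,"pics/w13.png");d=cam("top");save(d,"pics/t13.png")
a=cv2.imread("pics/w13.png")[0:300,130:400];b=cv2.imread("pics/t13.png")[120:270,140:420]
a=cv2.resize(a,None,fx=1.9,fy=1.9,interpolation=cv2.INTER_CUBIC)
cv2.imwrite("pics/z13.png",np.hstack([a,cv2.copyMakeBorder(b,0,a.shape[0]-150,0,0,cv2.BORDER_CONSTANT)]))
E
```

```text
position: [0.6507, -0.024, 0.0812]
contact_force: [-0.4, -0.1, -0.1]
width: 0.0852
gripper_force: 0.0
position: [0.6546, -0.0245, 0.2246]
contact_force: [1.1, -1.0, 0.2]
width: 0.0849
gripper_force: 0.0
clock: 25.92
position: [0.6195, -0.2285, 0.2566]
contact_force: [0.3, -0.3, 0.1]
gripper_force: 0.0
```

View pics/z13.png

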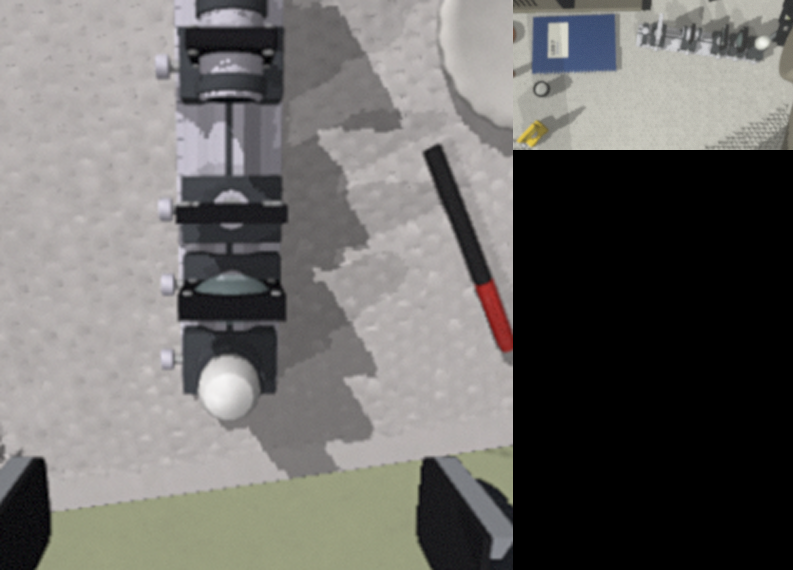

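The final view shows lamp, condenser, slide holder and lens square on the rail. Their foot knobs are at crop rows 358, 284, 210 and 66, so the close pairs are evenly spaced. The screen was placed about 32 mm from the stop, centre to centre, and the bystanders haven't moved.

```bash
python3 -c "
from rig import ticket
print(ticket.sign_off())"
```

```text
the job is handed in; nothing more can be done
None
```

I set all four optics on the rail in light order (condenser, slide holder, projection lens, screen) and handed the job in at about 26 s of the 102 s; the sign-off gave no verdict, but by my measurements every gap is within limits.

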